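# Shut and latch the mail drawer

## Task

Push the half-open drawer of the little cabinet fully shut, and only then flip the latch lever on the cabinet's top over past its centre, towards the side with the drawer's knob, so that it snaps over and its tongue drops in front of the drawer. Nothing needs gripping, a push with the fingertips does both; leave the bowl, the keys, the bicycle light and the shoehorn lying where they are.

Things in the scene. Friction and masses are not known exactly. Their poses are not given: they have to be found in the camera images.
- cabinet: Low wooden one-drawer cabinet, 160 deep (x) x 240 wide (y) x 95 mm high, fixed to the ledge. Origin: centre of its underside; x points from the drawer front to the back (away from the robot), y to its left as seen from the robot, z up. The shut drawer's front face lies at x = -80 mm, its top edge at z = 82 mm.
- cabinet_drawer0 (a joint): How far the drawer is open, m: 0 fully shut (hard stop); starts at 0.03 to 0.065, grows to 0.10 as the drawer slides towards the cabinet's -x. About 1 N of friction; it stays where it is left. Its flat wooden front is 234 mm wide, z = 14 to 82 mm.
- cabinet_drawer0_handle (a point): Point on the axis of the drawer's round brass knob, 35 mm in front of the drawer's front face, 57 mm above the ledge, in the middle of the cabinet's width. The knob reaches 43 mm out from that face and is 28 mm across at its widest. Moves with the drawer.
- latch (a joint): Angle of the latch lever, rad. 0: unlatched (start), handle leaning 0.7 rad back to the cabinet's +x, tongue sticking out level in front. 0.7: handle upright, dead centre. 1.4: latched, handle leaning 0.7 rad forward (-x), tongue hanging before the drawer front. A spring snaps it to the nearer end; starting it takes about 5 N at the ball. It cannot latch on an open drawer: the tongue hits it.
- latch_tip (a point): Centre of the black ball, 18 mm across, at the end of the latch lever's steel handle (rod 8 mm thick; ball centre 58 mm from the pivot). Unlatched it is 147 mm above the ledge, 52 mm above the cabinet's top and 37 mm behind the pivot. Moves with the lever.
- latch_pivot (a point): Point on the latch lever's hinge axis (along the cabinet's y), fixed to the cabinet: x -86, y +70, z 103 mm in its frame, so 8 mm above its top and 70 mm left of the knob. The steel bracket round it is 34 mm wide, up to z = 113 mm, x = -93 to -51 mm. The tongue is 16 mm wide and reaches 36 mm from the axis: unlatched, out to x = -122 mm at z = 97 mm.
- bowl: Green ceramic key bowl, 130 mm across, 50 mm high, standing to the left of the cabinet. Origin: centre of its underside. To be left alone.
- keys: Two steel keys on a split ring 30 mm across, lying flat to the right of the cabinet, 4 mm thick, 75 mm long in all. Origin: centre of the ring; the keys point to its +x. To be left alone.
- bike_light: Black bicycle light, 68 x 32 x 34 mm, lying on the cabinet's top near the front, right of the middle. Origin: centre of its underside. To be left alone.
- shoehorn: Shoehorn with bone handle and steel blade, 202 mm long along its x, up to 40 mm wide and 15 mm high, lying across the cabinet's top along its back edge. Origin: middle of its length, underside. To be left alone.

How it is judged:
On the way, in this order (a step that is already met when the one before it is completed fails the run):
1. the drawer is fully shut (under 6 mm open) while the latch lever is still unlatched (value of joint cabinet_drawer0 below 0.006 m and value of joint latch below 0.5 rad), for 0.2 s.
2. the latch lever has snapped over to its latched end (over 1.25 rad) with the drawer shut (value of joint cabinet_drawer0 below 0.006 m and value of joint latch above 1.25 rad), for 0.2 s.
At the end, for the whole second after the job is handed in: The drawer is shut to within 6 mm, the latch lever rests at its latched end (over 1.25 of 1.4 rad), and the bowl, keys, bicycle light and shoehorn lie at rest within 15 mm of where they started (all of step 2 and linear speed of each of bowl, keys, bike_light, shoehorn below 0.02 m/s and distance of each of bowl, keys, bike_light, shoehorn from where it was at the start of the episode below 0.015 m); the robot touches nothing.
It fails at once if the latch lever is thrown past its centre while the drawer is open by more than 10 mm (value of joint latch above 0.75 rad and value of joint cabinet_drawer0 above 0.01 m).
It fails at once if the bowl is moved by more than 15 mm, lifted or carried (distance of bowl from where it was at the start of the episode above 0.015 m).
It fails at once if the keys are moved by more than 15 mm, lifted or carried (distance of keys from where it was at the start of the episode above 0.015 m).
It fails at once if the bike light is moved by more than 15 mm, lifted or carried (distance of bike_light from where it was at the start of the episode above 0.015 m).
It fails at once if the shoehorn is moved by more than 15 mm, lifted or carried (distance of shoehorn from where it was at the start of the episode above 0.015 m).
It also fails if it takes over 43 s, if anything falls off the work surface, if the arm or the gripper's body presses on something with over 40 N, if the wrist force passes 120 N, or if a joint passes its speed limit or range.

## Robot

A 7-joint arm with a two-finger parallel gripper is mounted at the origin on the work surface. World frame = base frame: x ahead of the robot, y to its left, z up, the work surface at z = 0. Lengths are in m, angles in rad, forces in N, time in s.
With the tool pointing down it reaches from about 0.425 to 0.825 m from the base axis. Payload 3.6 kg.
Tool frame: the origin (TCP) lies on the centre line of the jaws, within the pads' length; the fingertips stand 14 mm ahead of it and the grasp point (between the pads) lies 5 mm behind it (env.tip_reach is the distance from the TCP to the fingertips, in m); z points along the fingers, y is the direction in which the jaws open and shut (so a half turn about z gives the same grasp; the last joint's range is limited). The gripper opens to 93 mm and grips with 3 to 60 N. Pads are 15 mm wide; open, the fingers measure 128 mm over their backs; the gripper's body (75 mm by 188 mm) begins 65 mm behind the grasp point.
Start: joints at [1.151, 0.615, -0.013, 1.423, 0.008, 1.103, -0.04], TCP at [0.249, -0.6, 0.233] pointing down, gripper open.
Joint ranges: [-3.12, 3.12], [-0.3, 2.06], [-1.34, 1.32], [0.26, 2.42], [-1.36, 4.5], [0.01, 1.98], [-2.84, 2.84]. Speed limits (rad/s): [2.79, 2.79, 3.14, 3.14, 3.14, 3.14, 3.14].

## Interface

Orientations are given as a rotation vector (axis times angle).
In Python, from rig import readout, cams, ticket, env gives the robot as it stands. The module is installed in compiled form; this text tells all that it offers.
- The arm moves only by the shell command python3 -m pendant 'ROWS' [OPENING] [FORCE]. ROWS is JSON, a list of rows, each a list of 6 numbers: the shift along the tool's x, y, z in units of 50 cm (1.0 is 50 cm), then the turn, a rotation vector about the tool's x, y, z in units of 0.5 rad (1.0 is 0.5 rad). A call has 1 to 20 rows; each row is the pose to reach, as a shift and turn from the pose measured when the call began, along the tool's axes at that moment; what a row does not reach only later rows make up. A row lasts 1/8 s, in which the tool goes at most 62.5 mm and 10.7 degrees, less where a joint would pass 70% of its speed; a pose out of reach is approached as far as the arm can. A call with a number of a shift or a turn outside -1 to 1 is refused whole. A call with a gripper value outside its range is refused whole. OPENING is the gripper's target within -1 to 1 (shut at 1, half-way at 0, fully open at -1), set as the call begins (- or left out, the last holds). The fingers move at their own pace and stop on an object; FORCE is the grip in N (left out, the last holds). Time passes only in rows, so rows that repeat a pose let the fingers close. It gives the time, the measured TCP pose, the force and the opening at its end, in the units of the state.
- readout.read_state(): the state, without advancing time (a new reading comes with each control period).
- cams.snapshot(name): name is "scene" or "top" or "wrist"; returns (picture, depth): 400x640x3 uint8, blue, green, red; 400x640 float32, m along the optical axis (not along the pixel's ray), 0 where there is no reading.
- cams.calibration(name): a dict with "fx", "fy", "cx", "cy" (pixels), "k1" (the pictures are not rectified: a ray, as slopes to the right and down, at radius r is drawn at 1 + k1 r^2 times it, then the intrinsics apply), "world_from_camera" (4x4, takes a point from camera to world coordinates). Camera axes: x right, y down, z forward; pixel columns grow to the right and rows downward; lengths in m; the calibration is good to about 2 mm. A picture is of the moment at which its call begins: read the wrist's pose just before it. calibration takes no time and is no camera call; for the wrist camera it gives the pose at the moment of the call.
- ticket.sign_off(): hands the job in, once; it reports no verdict.
The state is a dict: "t": time; "joint_positions": joint angles; "qvel": joint speeds; "joint_torque": joint torques, N m; "tcp_pos": TCP position; "ee_rot": TCP orientation; "ft_force": force on the tool from outside, world axes, zero at the start; "torque": the same for the moment, N m; "finger_gap": opening from 0.0 (shut) to 1.0 (fully open).
Only numpy, scipy, OpenCV 4.12 (cv2) and the standard library are available. Lean on these libraries where they do the work, as an engineer would, in place of code of your own. Each camera call takes 0.05 s, during which the arm holds its last target.

## Working session

There is one attempt and no reset: what is moved stays moved. The work goes in short steps, Python scripts to look and compute and a shell command to move; the robot and the scene stay as the last step left them, time stands still between calls to the robot, and variables do not carry over. Pictures are saved under pics/ and viewed, and the job is handed in when it is done.

```bash
mkdir -p pics; cat > h.py <<'E'
import numpy as np, cv2
from rig import readout, cams, ticket, env
from scipy.spatial.transform import Rotation as R
def snap(n,f):
    c=cams.calibration(n); p,d=cams.snapshot(n); cv2.imwrite('pics/'+f+'.png',p); np.savez('pics/'+f+'.npz',d=d,p=p,**{k:np.array(v) for k,v in c.items()})
def world(f,u,v,w=1):
    z=np.load('pics/'+f+'.npz'); d=z['d'][v-w:v+w+1,u-w:u+w+1]; d=np.median(d[d>0])
    K=np.array([[z['fx'],0,z['cx']],[0,z['fy'],z['cy']],[0,0,1]],float)
    x,y=cv2.undistortPoints(np.array([[[u,v]]],float),K,np.array([float(z['k1']),0,0,0]))[0,0]
    return (z['world_from_camera']@[x*d,y*d,d,1])[:3].round(4)
E
python3 - <<'E'
from h import *
snap('scene','s0');snap('top','t0')
s=readout.read_state();print(s);print(env.tip_reach)
E
```

```text
{'t': 0.1, 'joint_positions': array([ 1.15053091,  0.61586751, -0.01262282,  1.4247367 ,  0.00813031,
        1.10340831, -0.04040331]), 'qvel': array([ 0.00104571, -0.00180302, -0.0005778 , -0.00363845,  0.00034542,
       -0.0001021 , -0.00138775]), 'joint_torque': array([ 1.49127700e-03, -4.60040367e+01,  2.10146341e-01, -1.66243887e+01,
       -6.11972040e-02,  1.68897165e-02,  1.03866835e-04]), 'tcp_pos': array([ 0.2491279 , -0.59962067,  0.23156841]), 'ee_rot': array([-3.07860803e+00, -6.14209381e-01,  8.10011679e-04]), 'ft_force': array([0.14290418, 0.52092328, 0.88157152]), 'torque': array([-0.00676434, -0.00993438, -0.022424  ]), 'finger_gap': 0.9999668788569444}
0.014
```

View pics/s0.png

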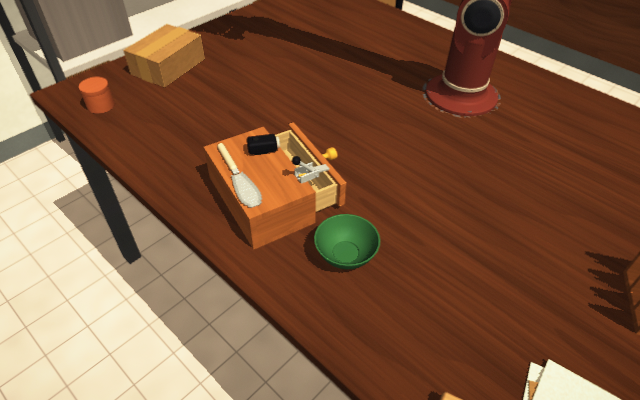

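View pics/t0.png

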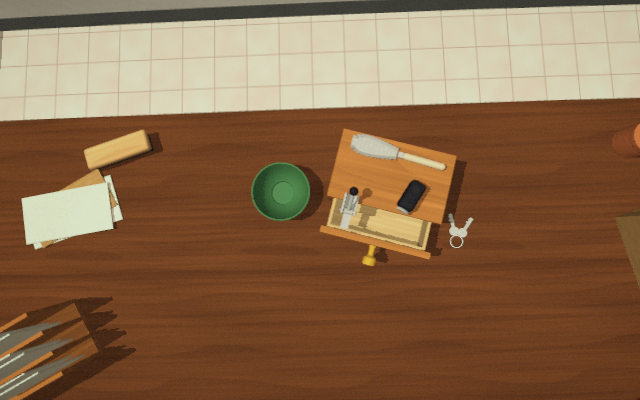

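The top picture shows the cabinet around (395,190), with its drawer open and the knob at (370,258). The latch ball is at (353,191), the bowl at (281,191) and the keys at (458,232).

```bash
python3 - <<'E'
from h import *
p=cv2.imread('pics/t0.png')[115:275,310:480]
cv2.imwrite('pics/t0c.png',cv2.resize(p,None,fx=3.75,fy=3.75,interpolation=cv2.INTER_CUBIC)[:600])
for u,v in [(345,131),(455,156),(330,195),(443,221),(353,191),(370,258),(369,263),(322,229),(429,256),(458,240),(281,191)]: print(u,v,world('t0',u,v))
E
```

```text
345 131 [ 0.7651 -0.0033  0.0943]
455 156 [ 0.7051 -0.2292  0.0927]
330 195 [0.6319 0.0321 0.0935]
443 221 [ 0.572  -0.2241  0.0006]
353 191 [ 0.633  -0.0118  0.1563]
370 258 [ 0.4991 -0.0474  0.0703]
369 263 [ 0.4888 -0.045   0.0699]
322 229 [0.5624 0.0509 0.0829]
429 256 [ 0.5008 -0.1675  0.0818]
458 240 [ 0.5279 -0.2562 -0.001 ]
281 191 [0.6518 0.1452 0.0055]
```

View pics/t0c.png

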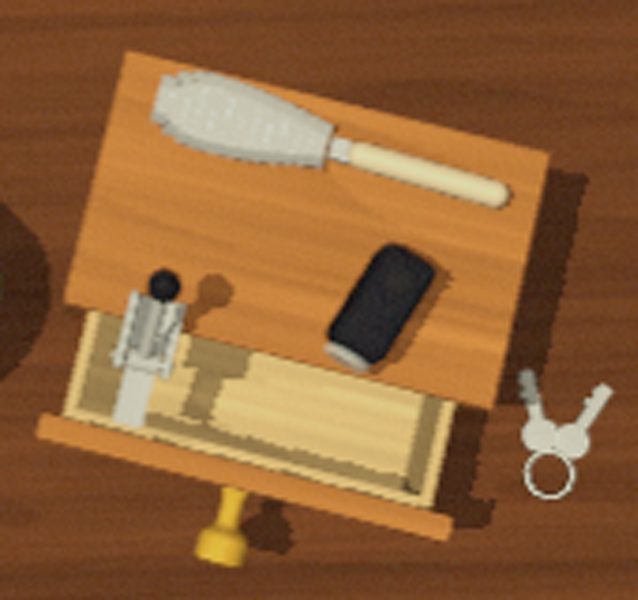

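```bash
cat >> h.py <<'E'
def cloud(f):
    z=np.load('pics/'+f+'.npz'); d=z['d']; K=np.array([[z['fx'],0,z['cx']],[0,z['fy'],z['cy']],[0,0,1]],float)
    v,u=np.mgrid[:400,:640]; q=cv2.undistortPoints(np.stack([u,v],-1).reshape(-1,1,2).astype(float),K,np.array([float(z['k1']),0,0,0])).reshape(400,640,2)
    P=np.dstack([q*d[...,None],d]); T=z['world_from_camera']; return P@T[:3,:3].T+T[:3,3],z['p']
E
python3 - <<'E'
from h import *
P,p=cloud('t0')
x,y,zz=P[...,0],P[...,1],P[...,2]
m=(zz>.088)&(zz<.102)&(p[...,2]>150)&(p[...,1]>70)&(p[...,0]<90)&(x>.55)&(x<.8)&(abs(y+.1)<.17)
n,l,st,_=cv2.connectedComponentsWithStats(m.astype(np.uint8)); k=1+st[1:,4].argmax(); m=l==k
m=cv2.morphologyEx(m.astype(np.uint8),cv2.MORPH_OPEN,np.ones((3,3)))>0
print(m.sum()); r=cv2.minAreaRect(P[m][:,:2].astype(np.float32)); print(r); print(cv2.boxPoints(r))
b=(zz>.13)&(p.max(-1)<50)&(abs(x-.63)<.04)&(abs(y)<.04); print('ball',P[b].mean(0),P[b].max(0),b.sum())
k=(zz>.045)&(zz<.08)&(p[...,1]>120)&(p[...,0]<80)&(x<.55)&(abs(y+.05)<.05); print('knob',P[k].min(0),P[k].max(0),P[k][P[k][:,0].argmin()])
E
```

```text
5773
((0.6689028143882751, -0.09596680104732513), (0.23889118432998657, 0.1456175595521927), 74.05529022216797)
[[ 0.56608236 -0.19081572]
 [ 0.7060976  -0.23081826]
 [ 0.7717233  -0.00111789]
 [ 0.631708    0.03888465]]
ball [ 0.63304918 -0.01256216  0.15462033] [ 0.63899381 -0.00622546  0.15742589] 46
knob [ 0.48417711 -0.09679095  0.0580189 ] [ 0.54492625 -0.01287085  0.07992063] [ 0.48417711 -0.05136176  0.06706685]
```

```bash
cat >> h.py <<'E'
yaw=np.deg2rad(-15.9); C=np.array([.662,-.094,0]); RC=R.from_euler('z',yaw)
RT=RC*R.from_euler('x',np.pi)
def rows(cx,cy,tipz):
    "tool-frame row to put the TCP at cabinet x,y, with fingertips at tipz"
    s=readout.read_state(); r=R.from_rotvec(s['ee_rot']); t=C+RC.apply([cx,cy,0]); t[2]=tipz+.014
    print('t',round(s['t'],2),'target',t.round(3),'row',np.r_[r.inv().apply(t-s['tcp_pos'])/.5,(r.inv()*RT).as_rotvec()/.5].round(3))
def where():
    s=readout.read_state(); q=RC.inv().apply(s['tcp_pos']-C); print('t',round(s['t'],2),'cab',q.round(4),'tip z',round(s['tcp_pos'][2]-.014,4),'F',RC.inv().apply(s['ft_force']).round(1),'gap',round(s['finger_gap'],2))
E
python3 -c "
from h import *
where();rows(-.22,0,.21)"
```

```text
t 0.1 cab [-0.2586 -0.5994  0.2316] tip z 0.2176 F [-0.   0.5  0.9] gap 1.0
t 0.1 target [ 0.45  -0.034  0.224] row [ 0.806 -0.891  0.017 -0.005  0.002  1.343]
```

```bash
python3 -m pendant '[[0.1,-0.11,0,0,0,0.17],[0.2,-0.22,0,0,0,0.34],[0.3,-0.33,0,0,0,0.5],[0.4,-0.44,0,0,0,0.67],[0.5,-0.55,0,0,0,0.84],[0.6,-0.66,0,0,0,1.0],[0.6,-0.66,0,0,0,1.0],[0.6,-0.66,0,0,0,1.0]]' 1 20; python3 -c "
from h import *
where();rows(-.22,0,.21)"
```

```text
t: 1.1
tcp_pos: [0.4008, -0.1747, 0.2322]
ee_rot: [-3.134, 0.151, 0.002]
ft_force: [-1.0, -0.3, 0.9]
finger_gap: 0.19
t 1.1 cab [-0.2291 -0.1492  0.2322] tip z 0.2182 F [-0.8 -0.6  0.9] gap 0.19
t 1.1 target [ 0.45  -0.034  0.224] row [ 0.072 -0.29   0.017 -0.008  0.004  0.362]
```

```bash
python3 -m pendant '[[0.035,-0.145,0.01,0,0,0.18],[0.072,-0.29,0.017,-0.008,0.004,0.362],[0.072,-0.29,0.017,-0.008,0.004,0.362],[0.072,-0.29,0.017,-0.008,0.004,0.362]]' 1 20; python3 -c "
from h import *
where();rows(-.22,0,.045);snap('wrist','w1');snap('top','t1')"
```

```text
t: 1.6
tcp_pos: [0.4509, -0.0323, 0.2239]
ee_rot: [-3.112, 0.427, 0.001]
ft_force: [0.4, -0.5, 0.6]
finger_gap: 0.009
t 1.6 cab [-0.2199  0.0015  0.2239] tip z 0.2099 F [ 0.6 -0.3  0.6] gap 0.01
t 1.6 target [ 0.45  -0.034  0.059] row [-0.     0.003  0.33  -0.001  0.001  0.009]
```

View pics/w1.png

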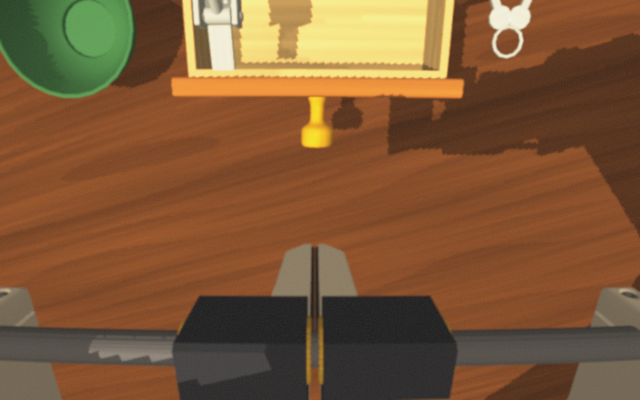

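View pics/t1.png

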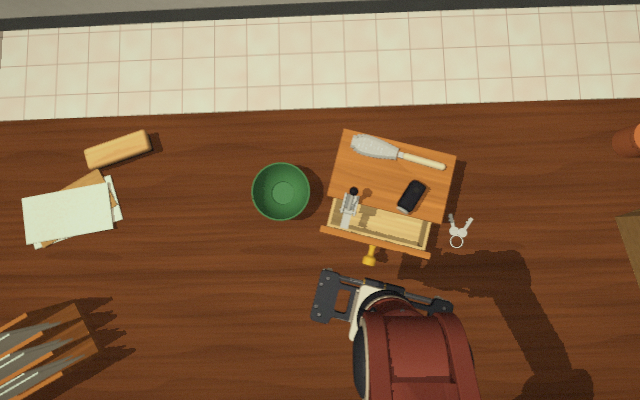

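The wrist view shows the closed fingers (315,250) in line with the knob (317,130), and the path ahead is clear. I'll go down in front of the knob.

```bash
python3 -m pendant '[[0,0,0.11,0,0,0],[0,0,0.22,0,0,0],[0,0,0.33,0,0,0],[0,0,0.33,0,0,0],[0,0,0.33,0,0,0]]' ; python3 -c "
from h import *
where();rows(-.13,0,.045)"
```

```text
t: 2.33
tcp_pos: [0.4508, -0.0374, 0.0605]
ee_rot: [3.109, -0.441, 0.003]
ft_force: [-0.4, -0.8, 0.6]
finger_gap: 0.008
t 2.33 cab [-0.2186 -0.0035  0.0605] tip z 0.0465 F [-0.2 -0.9  0.6] gap 0.01
t 2.33 target [ 0.537 -0.058  0.059] row [ 0.177 -0.008  0.003  0.003 -0.004 -0.009]
```

```bash
python3 -m pendant '[[0.02,-0.007,0.003,0,0,0],[0.04,-0.007,0.003,0,0,0],[0.06,-0.007,0.003,0,0,0],[0.08,-0.007,0.003,0,0,0],[0.1,-0.007,0.003,0,0,0],[0.12,-0.007,0.003,0,0,0],[0.135,-0.007,0.003,0,0,0],[0.15,-0.007,0.003,0,0,0],[0.15,-0.007,0.003,0,0,0]]' ; python3 -c "
from h import *
where();rows(-.13,0,.045);snap('scene','s2')
cv2.imwrite('pics/s2c.png',cv2.resize(cv2.imread('pics/s2.png')[90:280,180:420],None,fx=3,fy=3))"
```

```text
t: 3.45
tcp_pos: [0.525, -0.0554, 0.0592]
ee_rot: [3.108, -0.442, 0.006]
ft_force: [-0.4, 0.2, -0.4]
finger_gap: 0.002
t 3.45 cab [-0.1423 -0.0005  0.0592] tip z 0.0452 F [-0.4  0.  -0.4] gap 0.0
t 3.45 target [ 0.537 -0.058  0.059] row [ 0.025 -0.001  0.     0.003 -0.008 -0.01 ]
```

View pics/s2c.png

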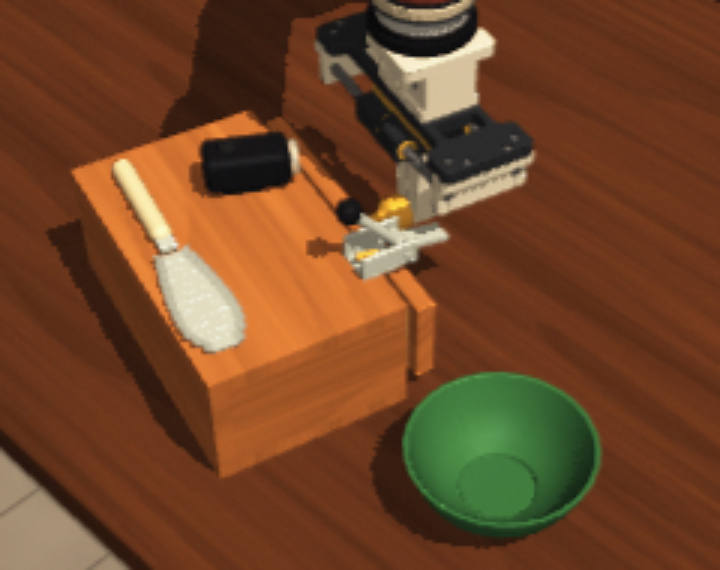

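The picture shows the drawer nearly shut, with a small gap left at (410,330). I'll push gently until the stop shows up as a force.

```bash
python3 -m pendant '[[0.008,0,0,0,0,0],[0.016,0,0,0,0,0],[0.02,0,0,0,0,0],[0.02,0,0,0,0,0]]' ; python3 -c "
from h import *
where()"
```

```text
t: 4.0
tcp_pos: [0.5343, -0.0582, 0.0592]
ee_rot: [3.108, -0.442, 0.005]
ft_force: [-0.4, -0.3, -0.6]
finger_gap: 0.005
t 4.0 cab [-0.1326 -0.0006  0.0592] tip z 0.0452 F [-0.3 -0.4 -0.6] gap 0.01
```

```bash
python3 -m pendant '[[0.006,0,0,0,0,0],[0.012,0,0,0,0,0],[0.012,0,0,0,0,0]]' ; python3 -c "
from h import *
where()"
```

```text
t: 4.38
tcp_pos: [0.5352, -0.0585, 0.0588]
ee_rot: [3.109, -0.441, -0.012]
ft_force: [-8.4, 2.9, 5.7]
finger_gap: 0.005
t 4.38 cab [-0.1316 -0.0006  0.0588] tip z 0.0448 F [-8.9  0.5  5.7] gap 0.0
```

The force rose to 9 N with almost no movement, so the drawer is at its stop. I'll back off and look.

```bash
python3 -m pendant '[[-0.01,0,0,0,0,0],[-0.04,0,0,0,0,0],[-0.08,0,0,0,0,0],[-0.08,0,-0.1,0,0,0],[-0.08,0,-0.2,0,0,0],[-0.08,0,-0.32,0,0,0],[-0.08,0,-0.32,0,0,0]]' ; python3 -c "
from h import *
where();rows(-.012,.07,.21);snap('scene','s3');snap('top','t3')
cv2.imwrite('pics/s3c.png',cv2.resize(cv2.imread('pics/s3.png')[90:280,180:420],None,fx=3,fy=3))
cv2.imwrite('pics/t3c.png',cv2.resize(cv2.imread('pics/t3.png')[115:275,310:480],None,fx=3.5,fy=3.5))"
```

```text
t: 5.25
tcp_pos: [0.5022, -0.0479, 0.2241]
ee_rot: [3.11, -0.442, 0.01]
ft_force: [0.6, 1.1, -1.9]
finger_gap: 0.006
t 5.25 cab [-0.1664  0.0006  0.2241] tip z 0.2101 F [ 0.3  1.2 -1.9] gap 0.01
t 5.25 target [ 0.67  -0.023  0.224] row [ 0.308 -0.14   0.002 -0.    -0.013 -0.009]
```

View pics/s3c.png

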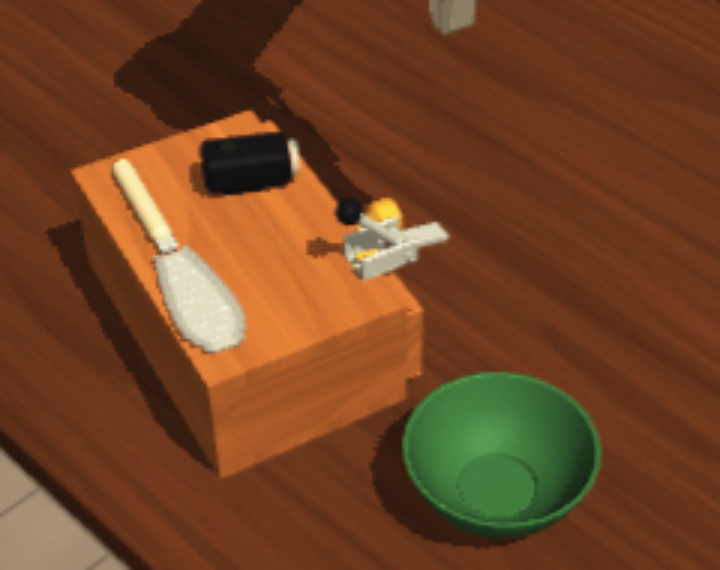

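View pics/t3c.png

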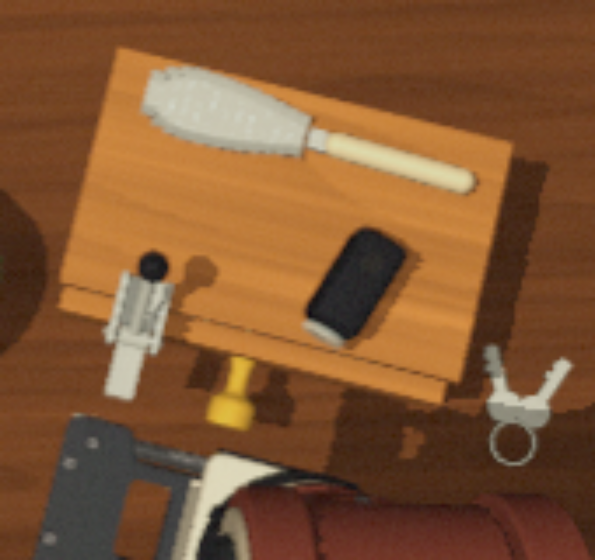

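The drawer is shut flush, and the latch is still back with its ball at (152,265) in the top crop. Next I'll go over and behind the ball.

```bash
python3 -m pendant '[[0.1,-0.045,0,0,0,0],[0.2,-0.09,0,0,0,0],[0.308,-0.14,0,0,-0.013,0],[0.308,-0.14,0,0,-0.013,0],[0.308,-0.14,0,0,-0.013,0]]' ; python3 -c "
from h import *
where();rows(-.012,.07,.13)"
```

```text
t: 5.98
tcp_pos: [0.6645, -0.0234, 0.2162]
ee_rot: [3.108, -0.441, -0.025]
ft_force: [0.4, 0.1, -0.1]
finger_gap: 0.007
t 5.97 cab [-0.0169  0.0685  0.2162] tip z 0.2022 F [ 0.3  0.2 -0.1] gap 0.01
t 5.97 target [ 0.67  -0.023  0.144] row [ 0.012 -0.004  0.144  0.008  0.032 -0.009]
```

```bash
python3 -m pendant '[[0.012,-0.003,0.03,0,0.032,0],[0.014,-0.003,0.08,0,0.032,0],[0.014,-0.003,0.134,0,0.032,0],[0.014,-0.003,0.134,0,0.032,0],[0.014,-0.003,0.134,0,0.032,0]]' ; python3 -c "
from h import *
where();rows(-.085,.07,.135)"
```

```text
t: 6.6
tcp_pos: [0.6705, -0.0244, 0.1505]
ee_rot: [3.106, -0.442, 0.002]
ft_force: [-0.4, -0.0, 0.8]
finger_gap: 0.002
t 6.6 cab [-0.0109  0.0693  0.1505] tip z 0.1365 F [-0.3 -0.1  0.8] gap 0.0
t 6.6 target [ 0.599 -0.003  0.149] row [-0.148 -0.001  0.003  0.008 -0.004 -0.01 ]
```

```bash
python3 -m pendant '[[-0.03,0,0,0,0,0],[-0.05,0,0,0,0,0],[-0.07,0,0,0,0,0],[-0.09,0,0,0,0,0],[-0.11,0,0,0,0,0],[-0.13,0,0,0,0,0],[-0.15,0,0,0,0,0],[-0.15,0,0,0,0,0]]' ; python3 -c "
from h import *
where();snap('scene','s4')
cv2.imwrite('pics/s4c.png',cv2.resize(cv2.imread('pics/s4.png')[90:280,180:420],None,fx=3,fy=3))"
```

```text
t: 7.6
tcp_pos: [0.5965, -0.0026, 0.1496]
ee_rot: [3.107, -0.44, -0.004]
ft_force: [0.6, 0.3, -0.1]
finger_gap: 0.002
t 7.6 cab [-0.0881  0.07    0.1496] tip z 0.1356 F [ 0.6  0.4 -0.1] gap 0.0
```

View pics/s4c.png

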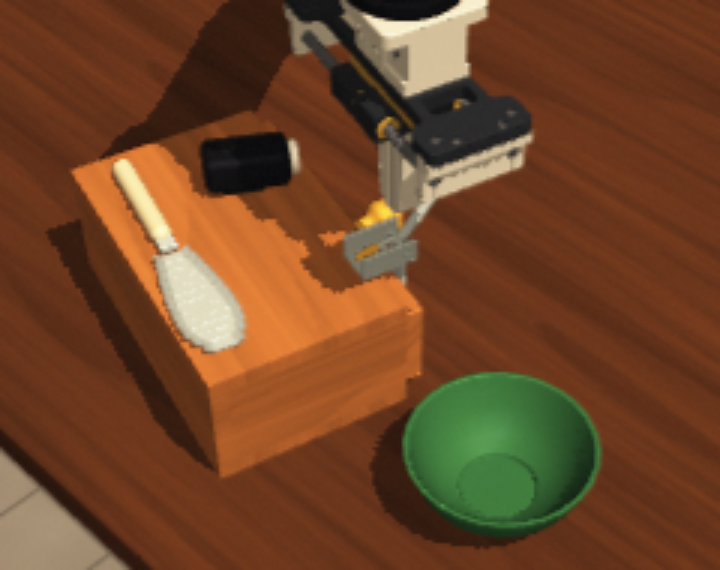

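The lever has snapped forward and its tongue hangs in front at (403,280). I'll retreat backwards and then up.

```bash
python3 -m pendant '[[0.03,0,0,0,0,0],[0.06,0,-0.03,0,0,0],[0.06,0,-0.12,0,0,0],[0.06,0,-0.2,0,0,0],[0.06,0,-0.3,0,0,0],[0.06,0,-0.3,0,0,0]]' ; python3 -c "
from h import *
where()"; python3 -m pendant '[[-0.1,0,0,0,0,0],[-0.2,0,0,0,0,0],[-0.3,0,0,0,0,0],[-0.36,0,0,0,0,0],[-0.36,0,0,0,0,0]]'; python3 -c "
from h import *
where();snap('scene','s5');snap('top','t5')
cv2.imwrite('pics/s5c.png',cv2.resize(cv2.imread('pics/s5.png')[90:280,180:420],None,fx=3,fy=3))
cv2.imwrite('pics/t5c.png',cv2.resize(cv2.imread('pics/t5.png')[115:275,310:480],None,fx=3.5,fy=3.5))
P,p=cloud('t5');x,y,z=P[...,0],P[...,1],P[...,2]
b=(z>.13)&(z<.17)&(p.max(-1)<60)&(abs(x-.6)<.1)&(abs(y)<.06);print(b.sum(),RC.inv().apply(P[b]-C).mean(0) if b.any() else '')"
```

```text
t: 8.4
tcp_pos: [0.6288, -0.0108, 0.3041]
ee_rot: [3.108, -0.441, 0.013]
ft_force: [0.2, 0.1, -0.4]
finger_gap: 0.006
t 8.4 cab [-0.0547  0.0709  0.3041] tip z 0.2901 F [ 0.1  0.2 -0.4] gap 0.01
t: 9.02
tcp_pos: [0.4537, 0.04, 0.3019]
ee_rot: [3.108, -0.438, 0.009]
ft_force: [0.3, 0.7, 0.4]
finger_gap: 0.007
t 9.03 cab [-0.237   0.0718  0.3019] tip z 0.2879 F [0.1 0.8 0.4] gap 0.01
61 [-0.12374997  0.07031958  0.15369416]
```

View pics/s5c.png

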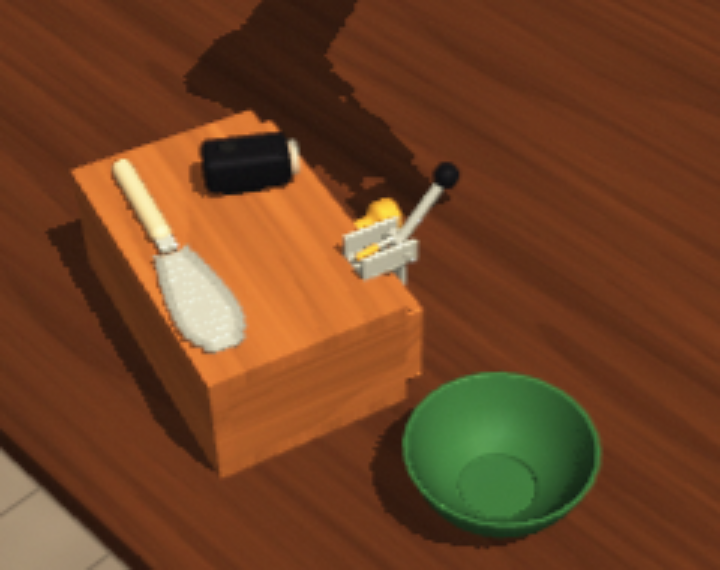

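View pics/t5c.png

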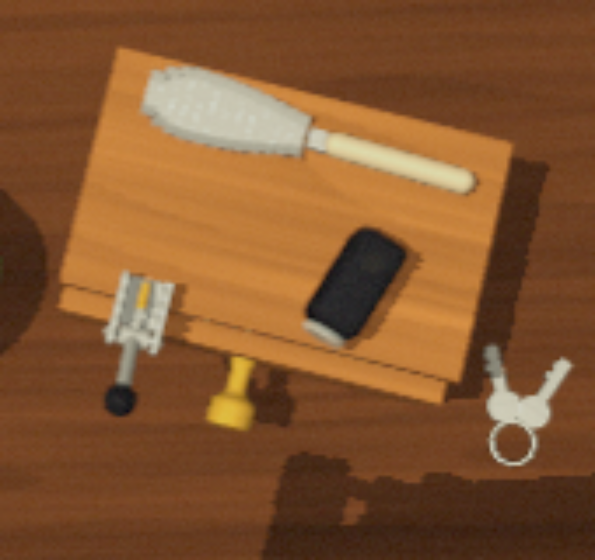

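The ball is at cabinet x = -124 mm; a fully latched lever puts it at -123 mm. The drawer is shut, nothing else has moved, and the robot is clear.

```bash
python3 -c "
from h import *
print(ticket.sign_off())"
```

```text
the job is handed in; nothing more can be done
None
```

The drawer is shut and the latch lever is over at its latched end. I handed the job in with about 9 s on the robot's clock; the hand-in itself reports no verdict.

- **Drawer:** I pushed the knob with the closed fingertips until the drawer met its stop, where the force rose to about 9 N with almost no further movement. I then backed off and checked in both fixed cameras that the drawer was flush and the lever still unlatched.
- **Latch:** I pushed the lever from behind, near the ball, until it snapped over. My last check put the ball at x = -124 mm, y = +70 mm in the cabinet's frame. Fully latched is about x = -123 mm, y = +70 mm.
- **Everything else:** In the last pictures the tongue hangs in front of the drawer. The bowl, keys, bicycle light and shoehorn look unmoved by eye; I did not measure their positions. The arm was clear of everything, with only about 1 N of noise on the wrist.

No check failed or disagreed with another.

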